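# Find the thread start and screw the oil filler plug home

### The arm

A 6-joint arm with a two-finger parallel gripper is mounted at the origin on a cart in front of the work surface, level with it; the furniture and walls round the work are solid. World frame = base frame: x ahead of the robot, y to its left, z up, the work surface at z = 0. Lengths are in m, angles in rad, forces in N, time in s.
With the tool pointing down it reaches from about 0.325 to 0.85 m from the base axis. Payload 4.4 kg.
Tool frame: the origin (TCP) lies on the centre line of the jaws, within the pads' length; the fingertips stand ctrl.tip_reach ahead of it and the grasp point (between the pads) lies 6 mm ahead of it (ctrl.tip_reach is the distance from the TCP to the fingertips, in m); z points along the fingers, y is the line along which they close (so a half turn about z gives the same grasp; the last joint's range is limited). The gripper opens to 94 mm and grips with 3 to 60 N. Pads are 16 mm wide; open, the fingers measure 119 mm over their backs; the gripper's body (75 mm by 177 mm) begins 78 mm behind the grasp point.
Start: joints at [1.099, 0.207, 1.542, -0, 1.393, -0.15], TCP at [0.182, 0.545, 0.23] pointing down, gripper open.
Joint ranges: [-2.73, 2.73], [-0.86, 2.22], [0.23, 2.46], [-1.11, 4.25], [0.08, 2.63], [-2.82, 2.82]. Speed limits (rad/s): [2.79, 2.79, 3.14, 3.14, 3.14, 3.14].

### API

Orientations are given as a rotation vector (axis times angle).
In Python, from cell import ctrl, grab_frame gives the robot as it stands. The module is installed in compiled form; this text tells all that it offers.
- The arm moves only by the shell command python3 -m inch 'ROWS'. ROWS is JSON, one flat list of numbers, 7 for each row, row after row: the shift along the world's x, y, z in cm, then the turn, a rotation vector about the world's x, y, z in rad, then the closure, from 0 (fully open) to 1 (shut). In form: [tx, ty, tz, wx, wy, wz, hand, tx, ty, tz, wx, wy, wz, hand, ...]. A call has 1 to 12 rows; each row is the pose to reach, as a shift and turn from the pose commanded when the call began; what a row does not reach only later rows make up. A row lasts 1/8 s, in which the tool goes at most 62.5 mm and 10.7 degrees, less where a joint would pass 70% of its speed; a pose out of reach is approached as far as the arm can. A call with a gripper value outside its range is refused whole. The fingers move at their own pace and stop on an object; the grip force is fixed at half the most. Time passes only in rows, so rows that repeat a pose let the fingers close. It gives the time, the measured TCP pose, the force, the opening and the grip force at its end, in the units of the state.
- ctrl.get_state(): the state, without advancing time (a new reading comes with each control period).
- grab_frame(name): name is "side" or "top" or "wrist"; returns a dict with "frame" (400x640x3 uint8, blue, green, red), "intrinsics" (3x3 intrinsics, pixels), "position" and "attitude" of the camera in the world. Camera axes: x right, y up, looking along -z (the intrinsics and any distortion apply to the point x, -y, -z); pixel columns grow to the right and rows downward; lengths in m; the calibration is good to about 2 mm. A picture is of the moment at which its call begins. There is no depth.
- ctrl.hand_in(): hands the job in; it is judged then, once.
The state is a dict: "t": time; "qpos": joint angles; "qd": joint speeds; "joint_torque": joint torques, N m; "position": TCP position; "orientation": TCP orientation; "wrist_force": force on the tool from outside, world axes, zero at the start; "ft_torque": the same for the moment, N m; "width": finger opening in m; "gripper_force": force on a finger pad.
Only numpy, scipy, OpenCV 4.12 (cv2) and the standard library are available. Lean on these libraries where they do the work, as an engineer would, in place of code of your own. Each camera call takes 0.05 s, during which the arm holds its last target. There are 200 camera calls.

### The job

The gear unit has been topped up with oil: refit its filler plug. Take the black wing plug from the bench, press it squarely into the filler neck and turn it backwards until you feel it drop into the thread start, then screw it in until its flange sits fully home on the neck, without cocking it or forcing the thread. Let go of it, and leave the other things where they are.

Things in the scene. Friction and masses are not known exactly. Their poses are not given: they have to be found in the camera images.
- filler_plug: Black plastic plug, 60 mm tall, 0.12 kg +-30 %, upright on its nose on the left bench. Origin: centre of the nose's end, z up its axis. Nose radius 14 mm at the end, 17 mm from 6 mm up; flange radius 30 mm, 21.5 to 27.5 mm above the origin; wing grip above it, 46 mm long along x, 14 mm thick along y, up to 60 mm.
- plug_wing (a point): Middle of the wing grip, on the plug's axis, 49 mm above the plug's origin; axes as the plug's: pinch the wing along y. The wing looks the same after a half turn.
- plug_seat (a point): Centre of the underside of the plug's flange, 21.5 mm above the plug's origin. It lies on the neck's mouth when the plug is home.
- plug_lugs (a point): On the plug's axis, 8 mm above its origin, at the lower faces of its three thread lugs: 120 degrees apart, out to radius 22.5 mm, 10 mm long, 3 mm high, sloping with the thread.
- gear_unit: Aluminium gear unit, fixed on the right bench: ribbed housing 130 x 120 mm, 85 mm high, with a flat cover; shaft stub and sight glass on the side towards the robot. Origin: on the bench, on the axis of the filler neck; x points away from the shaft stub, z up. The neck is a round boss near the front edge of the top.
- filler_mouth (a point): Centre of the neck's mouth (metal top face), 113 mm above the bench; z is the neck's axis. Outer radius 32 mm, bore radius 25 mm. The plug goes straight down into it. A black rubber sealing ring (4 N per mm) stands 2 mm proud of the face; home, the flange presses it down by 0.8 mm or more.
- thread_crest (a point): On the neck's axis, 3 mm below the mouth: the upper end of the thread ridges (inner radius 18.5 mm). Three starts 120 degrees apart, right-hand (clockwise from above screws in), lead 24 mm a turn, axial play 1.8 mm. The angle of the starts changes each time, whatever the axes given here; it can only be felt.
- thread_start (a point): On the neck's axis, 10 mm below the mouth: the lugs, dropped in. Pressed and backed off (anticlockwise), the plug climbs the ridges till its flange is 11.5 mm above the mouth; there they end and it goes 8 mm down. Then clockwise: the thread holds it from about 30 degrees on, the seal is met at 50, the flange is on metal at 80 to 100; there the torque rises steeply: 0.25 N m is tight.
- valve_top (a point): On the neck's axis, 7 mm below the mouth: top of a sprung valve disc at rest. It meets the plug's nose when the flange is 14.5 mm above the mouth and pushes up with 2.4 N, plus 0.25 N per mm further down, so the plug floats above the thread unless pressed: 6 to 10 N in all serve. Stay under 15 N: contact forces adding up to 50 N on the way in (100 N once home) ruin it.
- oil_bottle: White oil bottle with a red nozzle, 45 mm in diameter, 138 mm tall, standing upright beside the gear unit; a bystander. Origin: centre of its underside.

How it is judged:
By the outcome, as a careful person would: the job done as asked, in the order asked, and still so for the second after the job is handed in, with the robot touching nothing.
It also fails if it takes over 72 s, if anything falls off the work surface, if the arm or the gripper's body presses on something with over 40 N, if the wrist force passes 120 N, or if a joint passes its speed limit or range.

## Working session

There is one attempt and no reset: what is moved stays moved. The work goes in short steps, Python scripts to look and compute and a shell command to move; the robot and the scene stay as the last step left them, time stands still between calls to the robot, and variables do not carry over. Pictures are saved under pics/ and viewed, at most 12 in all, crops included, and the job is handed in when it is done.

```bash
mkdir -p pics
cat > h.py <<'E'
import numpy as np,cv2
from cell import ctrl,grab_frame
from scipy.spatial.transform import Rotation as R
def att(a):
    a=np.array(a,float)
    if a.shape==(3,3): return a
    return R.from_rotvec(a).as_matrix() if a.size==3 else R.from_quat(a).as_matrix()
def ray(f,u,v):
    d=np.linalg.solve(np.array(f["intrinsics"]),[u,v,1.]); d=np.array([d[0],-d[1],-d[2]])
    return np.array(f["position"]),att(f["attitude"])@d
def plane(f,u,v,z):
    p,d=ray(f,u,v); return p+d*(z-p[2])/d[2]
def proj(f,P):
    c=att(f["attitude"]).T@(np.array(P)-np.array(f["position"])); q=np.array(f["intrinsics"])@[c[0],-c[1],-c[2]]; return q[:2]/q[2]
E
python3 - <<'E'
from h import *
fs={n:grab_frame(n) for n in("top","side","wrist")}
import pickle; pickle.dump(fs,open("f0.pkl","wb"))
for n,f in fs.items():
    print(n,{k:np.round(v,4).tolist() for k,v in f.items() if k!="frame"},[k for k in f])
    cv2.imwrite(f"pics/{n}0.png",f["frame"])
s=ctrl.get_state();print(s,ctrl.tip_reach)
E
```

```text
top {'intrinsics': [[461.5046, 0.0, 316.8559], [0.0, 461.5046, 200.0954], [0.0, 0.0, 1.0]], 'position': [-0.016, -0.0399, 1.1299], 'attitude': [0.3376, -0.4428, -1.7866]} ['frame', 'intrinsics', 'position', 'attitude']
side {'intrinsics': [[367.0437, 0.0, 318.9958], [0.0, 367.0437, 201.0173], [0.0, 0.0, 1.0]], 'position': [0.4042, 0.2576, 0.9556], 'attitude': [0.0795, -0.6682, -2.8672]} ['frame', 'intrinsics', 'position', 'attitude']
wrist {'intrinsics': [[339.9742, 0.0, 318.5622], [0.0, 339.9742, 196.3547], [0.0, 0.0, 1.0]], 'position': [0.1161, 0.5675, 0.3838], 'attitude': [-0.2138, -0.1513, 1.2427]} ['frame', 'intrinsics', 'position', 'attitude']
{'t': 0.15, 'qpos': array([ 1.09847893e+00,  2.07264710e-01,  1.54259395e+00,  7.50018132e-06,
        1.39349174e+00, -1.50453804e-01]), 'qd': array([ 0.00076391, -0.00395095, -0.00315584, -0.00045051, -0.00103788,
       -0.00022908]), 'joint_torque': array([ 8.28395332e-04, -3.71316397e+01, -2.81811494e+01,  7.00993370e-02,
        3.27430456e-02, -1.07320475e-04]), 'position': array([0.1816144 , 0.54496603, 0.22954964]), 'orientation': array([-5.03317084e-01, -3.10045833e+00,  2.62428299e-03]), 'wrist_force': array([0.34699385, 0.38409342, 0.17366685]), 'ft_torque': array([-0.04354589,  0.02135468, -0.00206649]), 'gripper_force': 0.0, 'width': 0.09386951041034837} 0.025
```

View pics/top0.png

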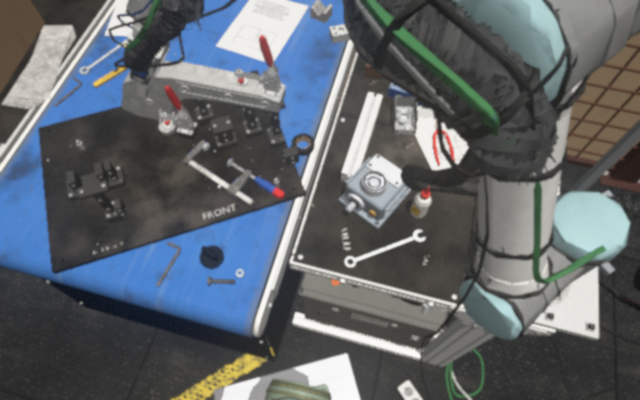

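View pics/side0.png

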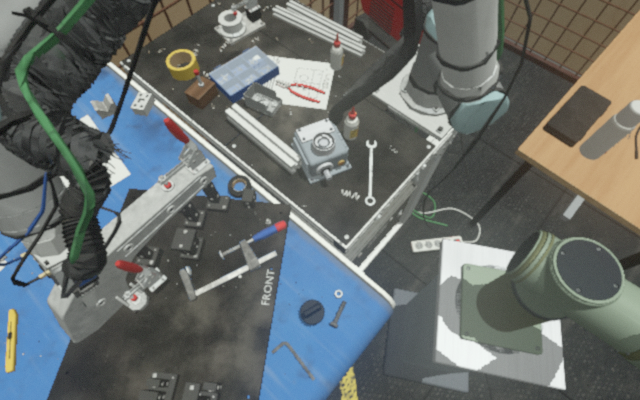

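View pics/wrist0.png

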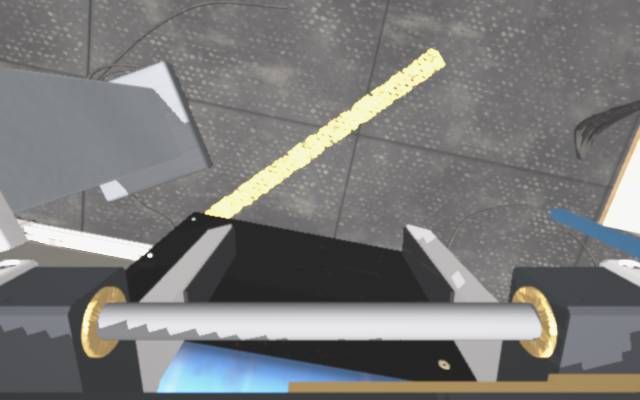

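The top view shows the black plug at about (211,257) and the neck at (373,182). In the side view the plug is at (312,312) and the neck at (322,143). The oil bottle is at (420,205) in top. The wrist camera doesn't see the plug.

Run:
```python
from h import *
import pickle
fs=pickle.load(open("f0.pkl","rb"))
for n,u,v in (("top",211,257),("side",312,312)):
    f=fs[n]; im=f["frame"]; g=im.max(2)
    m=np.zeros_like(g); m[v-22:v+22,u-22:u+22]=(g[v-22:v+22,u-22:u+22]<75)
    k,l,st,c=cv2.connectedComponentsWithStats(m); i=l[v,u]
    print(n,st[i],c[i],plane(f,*c[i],0.03).round(4))
for z in (0.113,):
    print(plane(fs["top"],373,182,z),plane(fs["side"],322,143,z))
print("bottle",plane(fs["top"],418,212,0),plane(fs["side"],350,135,0))
a=cv2.resize(fs["top"]["frame"][217:297,171:251],None,fx=5,fy=5,interpolation=2)
b=cv2.resize(fs["side"]["frame"][272:352,272:352],None,fx=5,fy=5,interpolation=2)
c=cv2.resize(fs["top"]["frame"][142:222,333:413],None,fx=5,fy=5,interpolation=2)[:200]
a2=np.hstack([a,b]); 
c=np.hstack([cv2.resize(fs["top"]["frame"][152:212,343:403],None,fx=3.3334,fy=3.3334,interpolation=2),cv2.resize(fs["side"]["frame"][113:173,292:352],None,fx=3.3334,fy=3.3334,interpolation=2)])
c=np.hstack([c,np.zeros((c.shape[0],800-c.shape[1],3),np.uint8)])
cv2.imwrite("pics/c1.png",np.vstack([a2,c])[:600])
```

```text
top [201 247  21  20 330] [211.11515152 256.35454545] [0.4541 0.1099 0.03  ]
side [     0      0    640    400 256000] [319.5 199.5] [ 0.5032 -0.1936  0.03  ]
[ 0.51417487 -0.32963206  0.113     ] [ 0.52284661 -0.32629478  0.113     ]
bottle [ 0.45205511 -0.45160815  0.        ] [ 0.45746475 -0.4523464   0.        ]
```

View pics/c1.png

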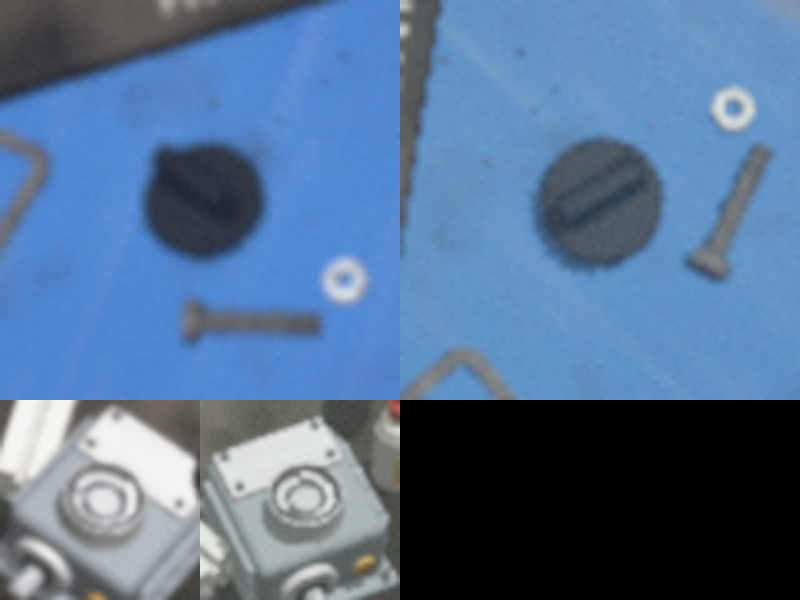

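The crop shows the plug's flange centred at about top (212,257) and side (312,312). Its wing runs along roughly (305,317)→(321,309) in side.

Run:
```python
from h import *
import pickle
fs=pickle.load(open("f0.pkl","rb"))
t,s=fs["top"],fs["side"]
print(plane(t,212,257.2,.0275),plane(s,312.2,312.2,.0275))
a=plane(s,304.5,316.5,.05);b=plane(s,321,308,.05);print(a,b,np.degrees(np.arctan2(*(b-a)[1::-1])))
# neck ring centre
print(plane(t,343+102/3.333,152+99/3.333,.115),plane(s,292+107/3.333,113+98/3.333,.115))
st=ctrl.get_state();Rm=R.from_rotvec(st["orientation"]).as_matrix();print(Rm.round(3), st["position"])
w=fs["wrist"]; print("cam in tool",Rm.T@(np.array(w["position"])-st["position"]),Rm.T@att(w["attitude"]))
```

```text
[0.45237582 0.10837047 0.0275    ] [0.45872311 0.11141068 0.0275    ]
[0.47328611 0.12835829 0.05      ] [0.43872    0.10111803 0.05      ] -141.75968548027046
[ 0.51357433 -0.33081239  0.115     ] [ 0.51724515 -0.32801919  0.115     ]
[[-0.949  0.316 -0.001]
 [ 0.316  0.949 -0.002]
 [ 0.    -0.002 -1.   ]] [0.1816144  0.54496603 0.22954964]
cam in tool [ 0.0693681   0.00040815 -0.15422032] [[ 8.64320398e-05  9.70005502e-01  2.43082946e-01]
 [ 9.99999932e-01 -1.71307664e-04  3.28025245e-04]
 [ 3.59828264e-04  2.43082901e-01 -9.70005450e-01]]
```

Run:
```python
from h import *
import pickle
fs=pickle.load(open("f0.pkl","rb"))
for P in ([0,0,0],[0,0,.3],[.18,.545,.23],[.18,.545,.4],[.3,.35,.2],[.456,.11,.2],[.5,-.1,.25],[.515,-.33,.25]):
    print(P,proj(fs["top"],P).round(),proj(fs["side"],P).round())
print(plane(fs["top"],270,60,.1),plane(fs["top"],170,90,.1))
```

```text
[0, 0, 0] [296. 440.] [499. 307.]
[0, 0, 0.3] [289. 439.] [571. 277.]
[0.18, 0.545, 0.23] [-33. 416.] [440. 647.]
[0.18, 0.545, 0.4] [-113.  410.] [492. 762.]
[0.3, 0.35, 0.2] [ 86. 325.] [371. 455.]
[0.456, 0.11, 0.2] [195. 228.] [312. 297.]
[0.5, -0.1, 0.25] [283. 179.] [312. 192.]
[0.515, -0.33, 0.25] [380. 152.] [325. 110.]
[ 1.00086752 -0.16461291  0.1       ] [0.95951012 0.13807151 0.1       ]
```

```bash
python3 -m inch '[4,-6,0,0,0,-0.18,0, 8,-12,0,0,0,-0.36,0, 11,-18,0,0,0,-0.54,0, 14,-23,-1,0,0,-0.72,0, 17,-28,-2,0,0,-0.9,0, 20,-32,-3,0,0,-1.08,0, 22,-35,-4,0,0,-1.26,0, 24,-38,-5,0,0,-1.44,0, 26,-41,-5,0,0,-1.62,0, 27.4,-43.5,-5,0,0,-1.8,0, 27.4,-43.5,-5,0,0,-1.98,0, 27.4,-43.5,-5,0,0,-2.157,0]'
python3 - <<'E'
from h import *
f=grab_frame("wrist");cv2.imwrite("pics/w1.png",f["frame"])
import pickle;pickle.dump(f,open("w1.pkl","wb"))
s=ctrl.get_state();print(s["position"],s["orientation"],s["qpos"].round(2),s["wrist_force"])
print(proj(f,[.456,.11,.0275]),proj(f,[.456,.11,.06]))
t=grab_frame("top");cv2.imwrite("pics/t1.png",t["frame"]);
E
```

```text
t: 1.65
position: [0.4558, 0.1099, 0.1801]
orientation: [-2.974, -1.012, 0.001]
wrist_force: [-0.9, -0.0, 0.1]
width: 0.0939
gripper_force: 0.0
[0.45574074 0.11009263 0.18009896] [-2.97567496e+00 -1.00684389e+00  1.04862352e-03] [0.05 0.03 1.85 0.   1.26 0.97] [ 0.49362238 -0.52116638 -0.19515023]
[318.15703168 189.9835931 ] [318.08766857 198.78958503]
```

View pics/w1.png

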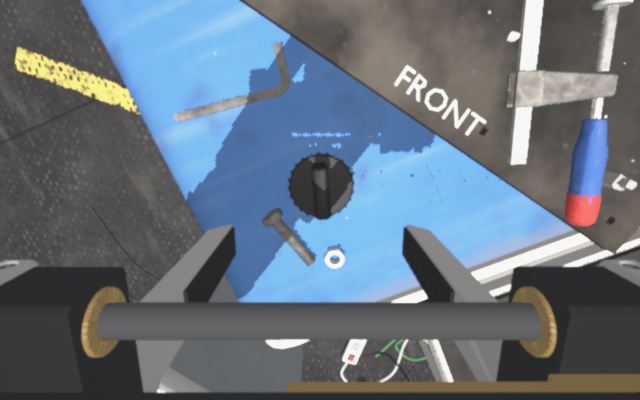

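The wing stands nearly vertical at (321,190) and the flange centre is about (322,186), so the heading is good. I'll refine the position by masking.

Run:
```python
from h import *
import pickle;f=pickle.load(open("w1.pkl","rb"));im=f["frame"]
m=(im[...,0]<75).astype(np.uint8);m[:,:280]=0;m[:,365:]=0;m[:145]=0;m[225:]=0
k,l,st,c=cv2.connectedComponentsWithStats(m);i=1+st[1:,4].argmax();print(st[i],c[i])
cnt=max(cv2.findContours((l==i).astype(np.uint8),0,2)[0],key=cv2.contourArea)
(u,v),r=cv2.minEnclosingCircle(cnt);e=cv2.fitEllipse(cv2.convexHull(cnt));print(u,v,r,e)
print(plane(f,u,v,.0265),plane(f,*e[0],.0265))
cv2.imwrite("pics/w1c.png",cv2.resize(im[145:225,280:360],None,fx=6,fy=6,interpolation=2)*1 if 0 else np.clip(cv2.resize(im[145:225,280:360],None,fx=6,fy=6,interpolation=2).astype(float)*2,0,255))
```

```text
[ 289  153   63   66 2582] [318.19984508 184.87916344]
320.52996826171875 185.4529266357422 32.55147933959961 ((320.5150451660156, 185.0258026123047), (63.452239990234375, 64.10723876953125), 163.7568817138672)
[0.46057056 0.11074328 0.0265    ] [0.46088249 0.11100138 0.0265    ][ WARN:0@0.188] global loadsave.cpp:1063 imwrite_ Unsupported depth image for selected encoder is fallbacked to CV_8U.
```

View pics/w1c.png

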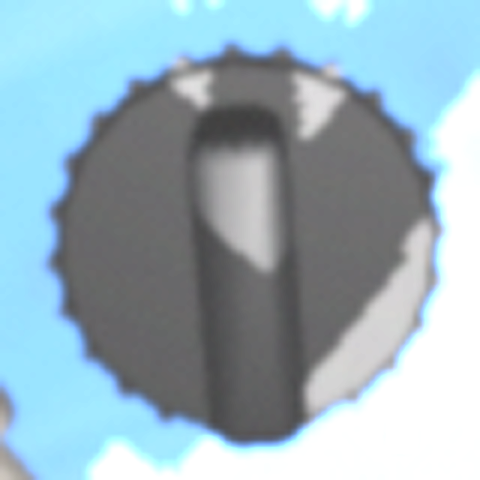

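The crop shows the wing leaning about 3.7° (its bottom end is further right) and the flange centre at (321,184.8). That calls for moving +0.5 cm in x, +0.1 cm in y and +0.06 rad, then descending.

```bash
python3 -m inch '[0.2,0,-3,0,0,0.06,0, 0.5,0.1,-6,0,0,0.06,0, 0.5,0.1,-9,0,0,0.06,0, 0.5,0.1,-11,0,0,0.06,0, 0.5,0.1,-12.2,0,0,0.06,0, 0.5,0.1,-12.2,0,0,0.06,0, 0.5,0.1,-12.2,0,0,0.06,1, 0.5,0.1,-12.2,0,0,0.06,1, 0.5,0.1,-12.2,0,0,0.06,1, 0.5,0.1,-12.2,0,0,0.06,1, 0.5,0.1,-12.2,0,0,0.06,1, 0.5,0.1,-12.2,0,0,0.06,1]'
python3 - <<'E'
from h import *
s=ctrl.get_state();print(s["position"],s["orientation"],s["qpos"].round(2),s["wrist_force"],s["ft_torque"],s["width"],s["gripper_force"])
import pickle
fs=pickle.load(open("f0.pkl","rb"))
def tri(a,b):
    p,d=ray(fs["top"],*a);q,e=ray(fs["side"],*b)
    t=np.linalg.lstsq(np.c_[d,-e],q-p,rcond=None)[0];return (p+d*t[0]+q+e*t[1])/2,np.linalg.norm(p+d*t[0]-q-e*t[1])
print("hose",tri((408,176),(334,110)))
E
```

```text
t: 3.25
position: [0.4608, 0.1115, 0.0585]
orientation: [-2.939, -1.111, 0.0]
wrist_force: [1.0, 0.6, -0.5]
width: 0.0375
gripper_force: 0.0
[0.46083774 0.11149635 0.05845527] [-2.93863425e+00 -1.11084388e+00  4.59358494e-05] [0.05 0.22 1.93 0.   0.99 0.9 ] [ 0.96205261  0.58627531 -0.47861426] [-0.10577047  0.1415903  -0.01566078] 0.03746647180798779 0.0
hose (array([ 0.50276623, -0.41831552,  0.13821475]), np.float64(0.01589678917815189))
```

```bash
python3 -m inch '[0,0,0,0,0,0,1,0,0,0,0,0,0,1,0,0,0,0,0,0,1,0,0,0,0,0,0,1,0,0,0,0,0,0,1,0,0,0,0,0,0,1]'
python3 - <<'E'
from h import *
import pickle
fs=pickle.load(open("f0.pkl","rb"))
cv2.imwrite("pics/n0.png",np.hstack([cv2.resize(fs["top"]["frame"][100:260,320:480],(400,400),interpolation=2),cv2.resize(fs["side"]["frame"][40:200,260:420],(400,400),interpolation=2)]))
E
```

```text
t: 4.0
position: [0.4608, 0.1115, 0.0584]
orientation: [-2.939, -1.111, 0.0]
wrist_force: [0.4, -0.2, 0.4]
width: 0.014
gripper_force: 30.0
```

View pics/n0.png

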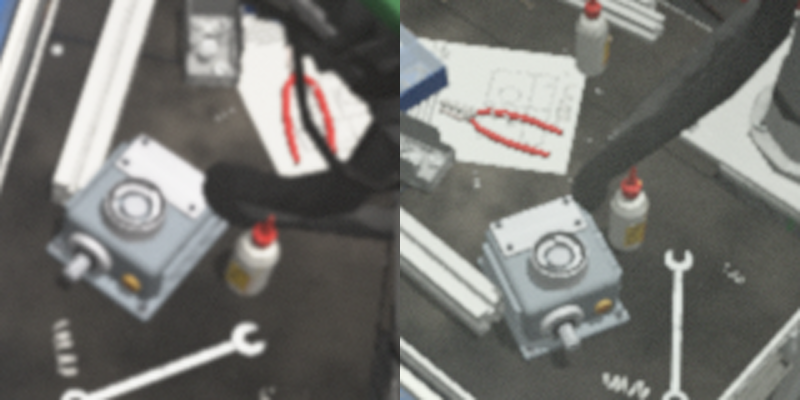

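Run:
```python
from h import *
import pickle
fs=pickle.load(open("f0.pkl","rb"))
def tri(a,b):
    p,d=ray(fs["top"],*a);q,e=ray(fs["side"],*b)
    t=np.linalg.lstsq(np.c_[d,-e],q-p,rcond=None)[0];return ((p+d*t[0]+q+e*t[1])/2).round(3),np.linalg.norm(p+d*t[0]-q-e*t[1]).round(3)
T=lambda u,v:(320+u/2.5,100+v/2.5)
S=lambda u,v:(260+(u-400)/2.5,40+v/2.5)
print("end",tri(T(210,188),S(588,195)),tri(T(225,195),S(590,180)))
for a in ((300,195),(360,180)):
  for b in ((640,140),(700,90),(760,30)): print(a,b,tri(T(*a),S(*b)))
print("neck",tri(T(134,203),S(558,254)))
```

```text
end (array([ 0.501, -0.404,  0.133]), np.float64(0.003)) (array([ 0.499, -0.423,  0.128]), np.float64(0.011))
(300, 195) (640, 140) (array([ 0.457, -0.476,  0.158]), np.float64(0.008))
(300, 195) (700, 90) (array([ 0.397, -0.421,  0.291]), np.float64(0.005))
(300, 195) (760, 30) (array([ 0.352, -0.379,  0.398]), np.float64(0.021))
(360, 180) (640, 140) (array([ 0.472, -0.553,  0.097]), np.float64(0.046))
(360, 180) (700, 90) (array([ 0.406, -0.485,  0.246]), np.float64(0.027))
(360, 180) (760, 30) (array([ 0.358, -0.434,  0.364]), np.float64(0.005))
neck (array([ 0.52 , -0.335,  0.107]), np.float64(0.003))
```

The hose end is near (0.50,-0.41,0.13), 8 cm from the neck and rising away from it. The neck is near (0.517,-0.331). I'll lift and move to an offset viewing pose.

```bash
python3 -m inch '[0,0,2,0,0,0,1, 0,0,6,0,0,0,1, 0,0,11,0,0,0,1, 0,-2,16,0,0,0,1, 0,-6,20,0,0,0,1, 0.1,-11,20,0,0,0,1, 0.2,-17,20,0,0,0,1, 0.3,-23,20,0,0,0,1, 0.4,-29,20,0,0,0,1, 0.4,-34,20,0,0,0,1, 0.4,-38,20,0,0,0,1, 0.4,-38,20,0,0,0,1]'
python3 -m inch '[0,0,0,0,0,0,1,0,0,0,0,0,0,1]'
python3 - <<'E'
from h import *
f=grab_frame("wrist");cv2.imwrite("pics/w2.png",f["frame"])
import pickle;pickle.dump((f,ctrl.get_state()),open("w2.pkl","wb"))
s=ctrl.get_state();print(s["position"],s["qpos"].round(2),s["wrist_force"],s["ft_torque"])
print(proj(f,[.517,-.331,.113]))
E
```

```text
t: 5.5
position: [0.4642, -0.271, 0.2578]
orientation: [-2.94, -1.105, 0.001]
wrist_force: [-0.7, 0.2, -0.4]
width: 0.0138
gripper_force: 30.0
t: 5.75
position: [0.4649, -0.2672, 0.2583]
orientation: [-2.937, -1.113, -0.0]
wrist_force: [1.0, -0.5, -0.9]
width: 0.0136
gripper_force: 30.0
[ 0.46497808 -0.2671999   0.25843167] [-0.68  0.1   1.6   0.    1.44  0.16] [ 0.79093852 -0.75197886 -1.32736666] [-0.04202006  0.17340519 -0.02786793]
[408.67180164 195.65729216]
```

View pics/w2.png

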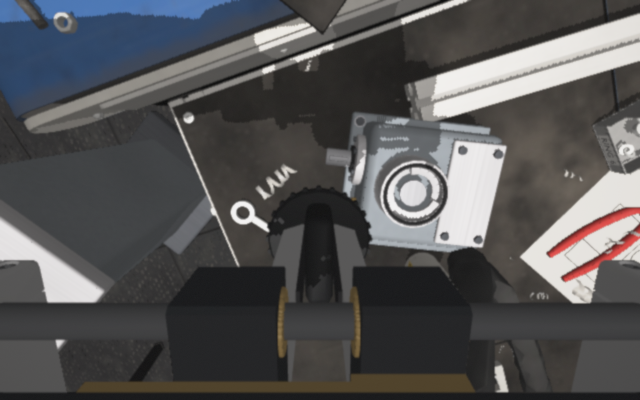

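The plug is held with its flange centred at about column 320 and its top edge at about row 188. The neck is clear at about (413,193), and the hose lies to the right and below, about (480,270), beyond the gear unit.

Run:
```python
from h import *
import pickle;f,s=pickle.load(open("w2.pkl","rb"));im=f["frame"]
g=cv2.cvtColor(im,6)
# neck: dark seal ring contour
m=np.zeros_like(g);m[150:235,372:452]=(g[150:235,372:452]<60)
for c in cv2.findContours(m,cv2.RETR_CCOMP,cv2.CHAIN_APPROX_NONE)[0]:
    if len(c)>60:
        e=cv2.fitEllipse(c);print("c",len(c),np.round(e[0],1),np.round(e[1],1),plane(f,*e[0],.115).round(4))
# bright inner disc/edges by rays
p=s["position"];Rm=R.from_rotvec(s["orientation"]).as_matrix()
th=np.radians(np.arange(0,360,10))
for off in(0,):
    C=np.array([p+Rm@[off+.03*np.cos(t),.03*np.sin(t),.031] for t in th]);P=np.array([proj(f,c) for c in C]);print("flange pred top row",P[:,1].min(),"cols",P[:,0].min(),P[:,0].max())
C=np.array([proj(f,p+Rm@[.03+o,0,.031]) for o in(-.002,0,.002)]);print(C)
d=(g<45);col=d[150:260,310:330].mean(1);print(150+np.where(col>.6)[0][:3])
for r in(225,235,245): x=np.where(im[r,240:400].max(1)<60)[0]+240;print(r,x.min(),x.max())
a=cv2.resize(im[140:240,360:460],None,fx=4,fy=4,interpolation=2);b=cv2.resize(im[170:270,260:360+20],None,fx=3.3,fy=4,interpolation=2)
cv2.imwrite("pics/w2c.png",np.hstack([a,np.clip(b*1.8,0,255).astype(np.uint8)]))
```

```text
c 170 [415.1 193.9] [57.6 62.4] [ 0.522  -0.3334  0.115 ]
c 165 [414.6 193.9] [56.5 60.4] [ 0.5217 -0.3331  0.115 ]
flange pred top row 187.1444274171223 cols 265.8989929983937 369.44917805606525
[[317.63179423 190.63585712]
 [317.62890258 187.14442742]
 [317.62599606 183.63503334]]
[188 189 190]
225 268 369
235 266 369
245 269 372
```

View pics/w2c.png

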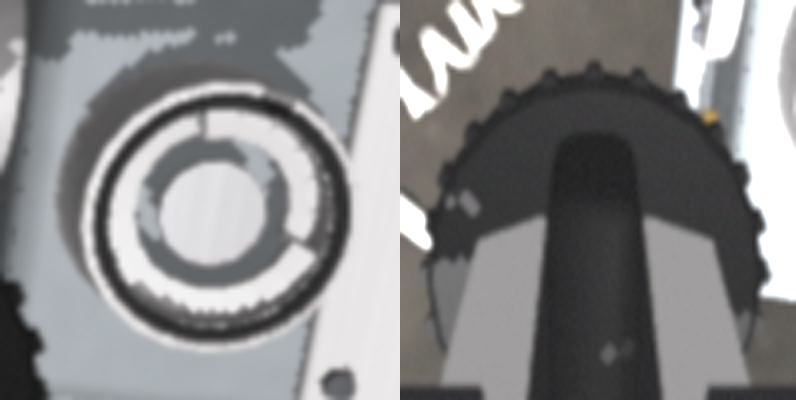

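```bash
python3 -m inch '[2,-2,0,0,0,0,1, 4,-4.5,0,0,0,0,1, 5.65,-6.5,-1,0,0,0,1, 5.65,-6.5,-3.5,0,0,0,1, 5.65,-6.5,-6,0,0,0,1, 5.65,-6.5,-7.5,0,0,0,1, 5.65,-6.5,-8,0,0,0,1, 5.65,-6.5,-8,0,0,0,1, 5.65,-6.5,-8,0,0,0,1]'
python3 - <<'E'
from h import *
f=grab_frame("wrist");t=grab_frame("side")
import pickle;pickle.dump((f,t,ctrl.get_state()),open("w3.pkl","wb"))
s=ctrl.get_state();print(s["position"],s["orientation"],s["qpos"].round(2),s["wrist_force"],s["ft_torque"])
c=proj(t,[.5215,-.332,.113]).round().astype(int);print(c)
b=cv2.resize(t["frame"][c[1]-40:c[1]+40,c[0]-40:c[0]+40],(400,400),interpolation=2)
cv2.imwrite("pics/w3.png",np.hstack([cv2.resize(f["frame"][120:280,238:398],(400,400),interpolation=2),b]))
E
```

```text
t: 6.92
position: [0.522, -0.334, 0.1798]
orientation: [2.937, 1.11, 0.002]
wrist_force: [1.0, -0.4, -0.3]
width: 0.0141
gripper_force: 30.0
[ 0.52185814 -0.33396199  0.17962262] [2.93699676e+00 1.11013397e+00 1.49187017e-03] [-0.71  0.34  1.48 -0.    1.32  0.14] [-0.1327183   0.84886534 -1.69709819] [-0.06540137  0.13512336  0.03485832]
[323 141]
```

View pics/w3.png

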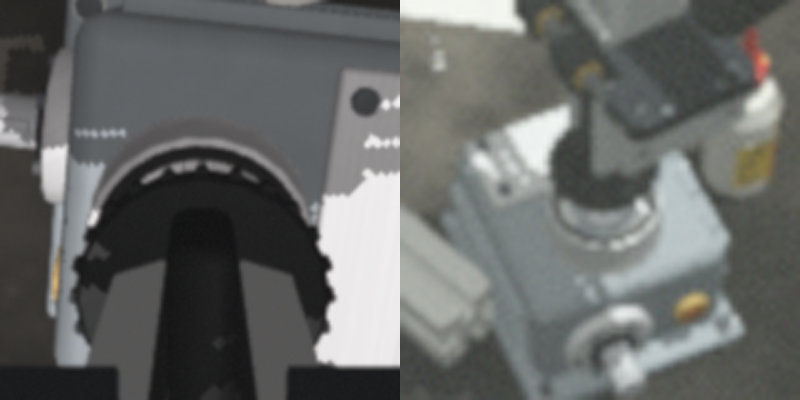

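The side view shows the plug squarely over the neck, both at column ~604 in the crop. The wrist view agrees sideways (column 205) and suggests the neck is about 1 mm back along tool x. I'll shift slightly and descend.

```bash
python3 -m inch '[-0.08,-0.06,0,0,0,0,1, -0.08,-0.06,-0.5,0,0,0,1, -0.08,-0.06,-1,0,0,0,1, -0.08,-0.06,-1.3,0,0,0,1,-0.08,-0.06,-1.3,0,0,0,1,-0.08,-0.06,-1.3,0,0,0,1]'
python3 -c "
from h import *
s=ctrl.get_state();print(s['position'],s['wrist_force'],s['ft_torque'])"
python3 -m inch '[0,0,-0.2,0,0,0,1,0,0,-0.4,0,0,0,1,0,0,-0.4,0,0,0,1]'
python3 -c "
from h import *
s=ctrl.get_state();print(s['position'],s['wrist_force'],s['ft_torque'])"
python3 -m inch '[0,0,-0.2,0,0,0,1,0,0,-0.2,0,0,0,1,0,0,-0.2,0,0,0,1]'
python3 -c "
from h import *
s=ctrl.get_state();print(s['position'],s['wrist_force'],s['ft_torque'])"
```

```text
t: 7.78
position: [0.5206, -0.3341, 0.1655]
orientation: [2.939, 1.111, 0.0]
wrist_force: [-0.4, -0.6, -1.2]
width: 0.0136
gripper_force: 30.0
[ 0.52061405 -0.3341318   0.1654551 ] [-0.38848348 -0.60754168 -1.15895244] [-0.00103576  0.08268221 -0.02405224]
t: 8.15
position: [0.5208, -0.3343, 0.1619]
orientation: [2.938, 1.111, 0.001]
wrist_force: [-0.5, -0.3, 2.5]
width: 0.0139
gripper_force: 30.0
[ 0.52083445 -0.33432574  0.16187982] [-0.46491782 -0.32231661  2.45275661] [-0.02487278  0.17103992  0.02610021]
t: 8.52
position: [0.5208, -0.3343, 0.16]
orientation: [2.938, 1.111, 0.001]
wrist_force: [-0.0, 0.4, 4.6]
width: 0.0137
gripper_force: 30.0
[ 0.52084547 -0.33431272  0.15996589] [-0.03145259  0.43652787  4.60598537] [0.05130911 0.21035565 0.0049352 ]
```

```bash
python3 -m inch '[0,0,-0.1,0,0,0,1,0,0,-0.1,0,0,0,1,0,0,-0.1,0,0,0,1]'
python3 -c "
from h import *
s=ctrl.get_state();print(s['position'],s['wrist_force'],s['ft_torque'])"
```

```text
t: 8.9
position: [0.5209, -0.3343, 0.1598]
orientation: [2.938, 1.111, 0.001]
wrist_force: [-0.9, 1.9, 7.5]
width: 0.014
gripper_force: 30.0
[ 0.52087557 -0.33433864  0.15982789] [-0.93763279  1.89976772  7.53020254] [ 0.27225521  0.50144405 -0.00140229]
```

```bash
cat > st.py <<'E'
from h import *
s=ctrl.get_state();r=R.from_rotvec(s["orientation"]).as_matrix()
print("  pos",(s["position"]*1000).round(2),"yaw",np.degrees(np.arctan2(r[1,0],r[0,0])).round(1),"tilt",np.degrees(np.arcsin(r[:2,2])).round(2),"F",s["wrist_force"].round(1),"M",s["ft_torque"].round(2),s["qpos"][5].round(2))
E
python3 -m inch '[0,0,0.03,0,0,0.09,1,0,0,0.06,0,0,0.175,1,0,0,0.06,0,0,0.175,1]' >/dev/null;python3 st.py
python3 -m inch '[0,0,0.03,0,0,0.09,1,0,0,0.06,0,0,0.175,1,0,0,0.06,0,0,0.175,1]' >/dev/null;python3 st.py
```

```text
pos [ 521.25 -333.67  160.4 ] yaw 51.5 tilt [0.09 0.03] F [-0.4  3.6  8.1] M [0.53 0.33 0.03] -0.04
  pos [ 521.11 -334.03  160.8 ] yaw 61.5 tilt [ 0.08 -0.01] F [-1.3  1.6  8.1] M [0.28 0.23 0.02] -0.21
```

```bash
python3 -m inch '[0,0,0.02,0,0,0.09,1,0,0,0.05,0,0,0.175,1,0,0,0.05,0,0,0.175,1]' >/dev/null;python3 st.py
python3 -m inch '[0,0,0.02,0,0,0.09,1,0,0,0.04,0,0,0.175,1,0,0,0.04,0,0,0.175,1]' >/dev/null;python3 st.py
```

```text
pos [ 520.87 -334.33  160.18] yaw 71.4 tilt [ 0.05 -0.03] F [ 0.6 -0.6  2.6] M [-0.13 -0.07 -0.04] -0.39
  pos [ 520.51 -334.15  160.35] yaw 81.4 tilt [-0.01  0.  ] F [ 0.9 -0.5  2.6] M [-0.1   0.05 -0.02] -0.56
```

```bash
python3 -m inch '[0,0,-0.2,0,0,0,1,0,0,-0.4,0,0,0,1,0,0,-0.4,0,0,0,1]' >/dev/null;python3 st.py
python3 -m inch '[0,0,-0.15,0,0,0,1,0,0,-0.15,0,0,0,1,0,0,-0.15,0,0,0,1]' >/dev/null;python3 st.py
```

```text
pos [ 520.53 -334.15  156.41] yaw 81.5 tilt [-0.01  0.  ] F [-0.3  0.2  4. ] M [-0.1   0.12 -0.03] -0.56
  pos [ 520.51 -334.13  155.1 ] yaw 81.5 tilt [-0.01 -0.  ] F [-0.7 -0.3  3.8] M [-0.06  0.25 -0.07] -0.56
```

```bash
python3 -m inch '[0,0,-0.1,0,0,0,1,0,0,-0.1,0,0,0,1,0,0,-0.1,0,0,0,1]' >/dev/null;python3 st.py
python3 -m inch '[0,0,-0.07,0,0,0,1,0,0,-0.07,0,0,0,1,0,0,-0.07,0,0,0,1]' >/dev/null;python3 st.py
```

```text
pos [ 520.54 -334.16  154.64] yaw 81.5 tilt [-0.   -0.01] F [-1.7  0.2  6.6] M [0.08 0.39 0.  ] -0.56
  pos [ 520.59 -334.16  154.58] yaw 81.5 tilt [ 0.   -0.02] F [-1.6  2.1  8.5] M [ 0.23  0.57 -0.08] -0.56
```

```bash
for i in 1; do python3 -m inch '[0,0,-0.06,0,0,-0.175,1,0,0,-0.12,0,0,-0.35,1,0,0,-0.12,0,0,-0.35,1,0,0,-0.12,0,0,-0.35,1]' >/dev/null;python3 st.py; done
python3 -m inch '[0,0,-0.06,0,0,-0.175,1,0,0,-0.12,0,0,-0.35,1,0,0,-0.12,0,0,-0.35,1,0,0,-0.12,0,0,-0.35,1]' >/dev/null;python3 st.py
```

```text
pos [ 521.57 -334.35  153.37] yaw 61.5 tilt [ 0.14 -0.06] F [0.6 0.7 6. ] M [ 0.08  0.08 -0.04] -0.21
  pos [ 521.47 -334.7   152.02] yaw 41.4 tilt [ 0.13 -0.09] F [0.  0.2 6.4] M [-0.08  0.13 -0.06] 0.14
```

```bash
python3 -m inch '[0,0,-0.06,0,0,-0.175,1,0,0,-0.12,0,0,-0.35,1,0,0,-0.12,0,0,-0.35,1,0,0,-0.12,0,0,-0.35,1]' >/dev/null;python3 st.py
python3 -m inch '[0,0,-0.03,0,0,-0.09,1,0,0,-0.06,0,0,-0.175,1,0,0,-0.06,0,0,-0.175,1]' >/dev/null;python3 st.py
python3 -m inch '[0,0,-0.03,0,0,-0.09,1,0,0,-0.06,0,0,-0.175,1,0,0,-0.06,0,0,-0.175,1]' >/dev/null;python3 st.py
```

```text
pos [ 521.4  -334.94  151.23] yaw 21.3 tilt [ 0.13 -0.11] F [ 0.3 -1.1  6.8] M [ 0.01  0.28 -0.09] 0.49
  pos [ 521.5  -335.12  151.  ] yaw 11.3 tilt [ 0.14 -0.14] F [-0.6  0.   8.7] M [ 0.    0.33 -0.04] 0.66
  pos [ 521.64 -335.23  150.63] yaw 1.3 tilt [ 0.16 -0.16] F [-1.2 -0.1  8.8] M [-0.01  0.4  -0.05] 0.84
```

```bash
python3 -m inch '[0,0,-0.03,0,0,-0.09,1,0,0,-0.06,0,0,-0.175,1,0,0,-0.06,0,0,-0.175,1]' >/dev/null;python3 st.py
python3 -m inch '[0,0,-0.03,0,0,-0.09,1,0,0,-0.06,0,0,-0.175,1,0,0,-0.06,0,0,-0.175,1]' >/dev/null;python3 st.py
```

```text
pos [ 521.77 -335.11  150.07] yaw -8.7 tilt [ 0.18 -0.15] F [-1.   0.4  9.3] M [ 0.13  0.33 -0.01] 1.01
  pos [ 521.84 -335.18  149.9 ] yaw -18.6 tilt [ 0.17 -0.19] F [-0.3 -0.  10.2] M [0.13 0.43 0.62] 1.19
```

Mz has jumped to 0.6 N m with z at 149.9, the expected home height, so the flange is on metal and tight. I'll release it, lift off and check.

```bash
python3 -m inch '[0,0,0.1,0,0,0.03,1,0,0,0.2,0,0,0.03,1,0,0,0.2,0,0,0.03,1]';python3 st.py
python3 -m inch '[0,0,0,0,0,0,0.6,0,0,0,0,0,0,0.6,0,0,0,0,0,0,0.6,0,0,0,0,0,0,0.6,0,0,0,0,0,0,0.6,0,0,0,0,0,0,0.6]';python3 st.py
python3 -m inch '[0,0,2,0,0,0,0.6,0,0,5,0,0,0,0.6,0,0,9,0,0,0,0.6,-2,2,12,0,0,0,0.6,-4,5,14,0,0,0,0.6,-6,8,15,0,0,0,0.6,-6,8,15,0,0,0,0.6,-6,8,15,0,0,0,0.6]';python3 st.py
python3 - <<'E'
from h import *
f=grab_frame("wrist");t=grab_frame("side")
import pickle;pickle.dump((f,t,ctrl.get_state()),open("w4.pkl","wb"))
c=proj(f,[.5215,-.335,.12]).round().astype(int);d=proj(t,[.5215,-.335,.12]).round().astype(int);print(c,d)
b=lambda im,c:cv2.resize(cv2.getRectSubPix(im,(100,100),tuple(map(float,c))),(400,400),interpolation=2)
cv2.imwrite("pics/w4.png",np.hstack([b(f["frame"],c),b(t["frame"],d)]))
E
```

```text
t: 15.28
position: [0.5218, -0.3352, 0.1499]
orientation: [3.105, -0.465, 0.005]
wrist_force: [4.4, -3.1, 3.0]
width: 0.0141
gripper_force: 30.2
  pos [ 521.77 -335.17  149.94] yaw -17.0 tilt [ 0.17 -0.15] F [ 4.4 -3.1  3. ] M [-0.6  -0.48  0.39] 1.16
t: 16.02
position: [0.5206, -0.3341, 0.1494]
orientation: [-3.107, 0.465, 0.0]
wrist_force: [0.1, -1.5, -0.4]
width: 0.0379
gripper_force: 0.0
  pos [ 520.56 -334.11  149.39] yaw -17.0 tilt [-0.  0.] F [ 0.1 -1.5 -0.4] M [0.02 0.17 0.01] 1.16
t: 17.02
position: [0.461, -0.2546, 0.3004]
orientation: [3.106, -0.465, 0.003]
wrist_force: [-0.3, -0.0, -0.2]
width: 0.0374
gripper_force: 0.0
  pos [ 460.97 -254.62  300.36] yaw -17.0 tilt [ 0.09 -0.09] F [-0.3 -0.  -0.2] M [-0.02  0.18  0.01] 1.2
[381 100] [323 139]
```

View pics/w4.png

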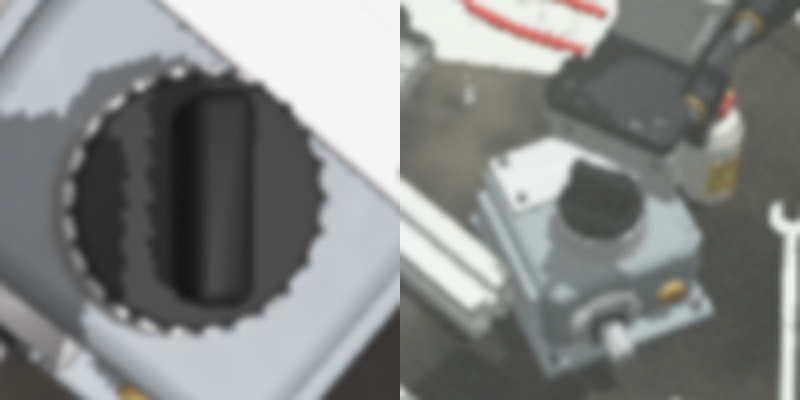

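Both views show the plug flush on the neck and upright, with the gripper clear and the bottle standing where it was.

```bash
python3 -c "
from cell import ctrl
print(ctrl.hand_in())"
```

```text
the job is handed in; nothing more can be done
None
```

The filler plug is screwed home on the neck and released, and I've handed the job in at about 17 s of robot time; the final torque peaked at about 0.6 N m, above the 0.25 N m that counts as tight, and no verdict came back.

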